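Set the sample warmer and nest the covers on it

TASK

The hold test is over: on the two-zone warming unit, turn the selector of the zone under the saucepan off (to the open circle) and turn the selector of the zone under the large plate cover down to low (to the single dot). Once both are set, put the covers to warm: hollow side up, nest the bowl cover in the plate cover, then the small cup cover in the bowl cover, each set down gently so that it sits level and centred, never dropped. Leave the saucepan, the plate cover and everything else on the bench where they stand.

Things in the scene. Friction and masses are not known exactly. Their poses are not given: they have to be found in the camera images.
- warmer: two-zone warming unit, fixed: stainless box 300 mm deep (x) by 430 mm wide (y), deck 70 mm above the bench, two round grey plates of 145 mm diameter side by side, a black control strip with the two selectors along its front (its -x side, towards the robot). Origin at the centre of its underside; x to the back, y left, z up
- plate_left (a point): centre of the top face of the left (+y) warming plate, 74 mm above the bench
- plate_right (a point): centre of the top face of the right (-y) warming plate, 74 mm above the bench
- knob_left (a joint): angle of the left selector (rad): 0 off, open circle; 0.785 low, one dot; 1.571 two dots; 2.356 high, three dots. Grows clockwise seen from above; end stops at 0 and 2.356. A detent holds the knob at each mark, draws it in from some 15 degrees either side, and takes about 0.11 N m to leave
- knob_left_grip (a point): on the axis of the left selector, mid height of its bar, 97 mm above the bench. Black round skirt 46 mm across, top 84 mm above the bench, carrying a straight bar grip 46 mm long, 13 mm thick, top 109 mm above the bench. x axis along the bar to its end with the white pointer line, z up; turns with the knob. Stands in front (robot side) of the left plate, 145 mm from its centre
- knob_right (a joint): angle of the right selector (rad): 0 off, open circle; 0.785 low, one dot; 1.571 two dots; 2.356 high, three dots. Grows clockwise seen from above; end stops at 0 and 2.356. A detent holds the knob at each mark, draws it in from some 15 degrees either side, and takes about 0.11 N m to leave
- knob_right_grip (a point): on the axis of the right selector, mid height of its bar, 97 mm above the bench. Black round skirt 46 mm across, top 84 mm above the bench, carrying a straight bar grip 46 mm long, 13 mm thick, top 109 mm above the bench. x axis along the bar to its end with the white pointer line, z up; turns with the knob. Stands in front (robot side) of the right plate, 145 mm from its centre
- plate_cover: large domed stainless cover (double wall, 8 mm thick), hollow side up on one of the two plates (which one varies). Rim 150 mm outside diameter, 40 mm high; flat crown underneath 92 mm across; flat inner floor 86 mm across, 6 mm above its underside. Origin at the centre of the underside of its crown, z up. 0.36 kg. A small vent hole in the middle, as in the other covers
- bowl_cover: middle-sized domed stainless cover (double wall, 8 mm thick at the rim), lying hollow side up on the bench on one side of the unit. Rim 112 mm outside diameter, 52 mm high, top 17 mm of the wall nearly upright; flat crown 60 mm across; flat inner floor 52 mm across, 6 mm above its underside. Origin: centre of its underside, z up. About 0.22 kg. Nested, its origin is 6 mm above the plate cover's
- cup_cover: small, tall domed stainless cover (double wall, 8 mm thick at the rim), lying hollow side up on the bench on the other side of the unit. Rim 78 mm outside diameter, 62 mm high, top 22 mm of the wall nearly upright; flat crown 40 mm across; inner floor 6 mm above its underside. Origin: centre of its underside, z up. About 0.15 kg. Nested, its origin is 6 mm above the bowl cover's
- saucepan: stainless saucepan, 124 mm diameter, 64 mm high, with a black handle reaching 195 mm from its centre along its x axis (towards the back of the unit), two small tan cakes in it; stands on the other plate and stays there. Origin at the centre of its underside
- meter: white hand-held meter lying on the bench, 135 x 72 x 26 mm, origin at the centre of its underside; to be left alone
- probe: white pen-shaped probe lying on the bench, 155 mm long, 26 mm thick, origin near the middle of its underside; to be left alone
- spatula: spatula lying on the bench, origin at the middle of its underside, along its x axis; to be left alone
- sample_jar: jar with white cap, 60 mm diameter, 85 mm high, origin at the centre of its underside; to be left alone
- sample_dish: white dish of 112 mm diameter with one tan cake in it (44 mm high in all), origin at the centre of its underside; to be left alone
- rinse_bottle: white bottle, 64 mm diameter, 170 mm high, origin at the centre of its underside; to be left alone
Mind the look-alikes: they are no part of the job. What is shaped like the bowl_cover but yellow is not meant.

How it is judged:
By the outcome, as a careful person would: the job done as asked, in the order asked, and still so for the second after the job is handed in, with the robot touching nothing.
It also fails if it takes over 72 s, if anything falls off the work surface, if the arm or the gripper's body presses on something with over 40 N, if the wrist force passes 120 N, or if a joint passes its speed limit or range.

ROBOT

A 6-joint arm with a two-finger parallel gripper is mounted at the origin on the work surface. World frame = base frame: x ahead of the robot, y to its left, z up, the work surface at z = 0. Lengths are in m, angles in rad, forces in N, time in s.
With the tool pointing down it reaches from about 0.375 to 0.975 m from the base axis. Payload 3.8 kg.
Tool frame: the origin (TCP) lies midway between the tips of the shut fingers; the grasp point (between the pads) lies 19 mm behind it; z points along the fingers, y is the direction in which the jaws open and shut (so a half turn about z gives the same grasp; the last joint's range is limited). The gripper opens to 85 mm and grips with 20 to 120 N. Pads are 22 mm wide; open, the fingers measure 114 mm over their backs; the gripper's body (76 mm by 85 mm) begins 54 mm behind the grasp point. The pads swing forward as they close: fully open they stand 13 mm farther back than shut.
Start: joints at [-0.037, 0.264, 1.604, -0, 1.274, -0.037], TCP at [0.675, -0, 0.231] pointing down, gripper open.
Joint ranges: [-2.63, 2.63], [-0.94, 2.18], [0.31, 2.57], [-1.31, 4.45], [0, 2.66], [-2.55, 2.55]. Speed limits (rad/s): [2.57, 2.57, 3.14, 3.14, 3.14, 3.14].

INTERFACE

Orientations are given as a rotation vector (axis times angle).
In Python, from workcell import bot gives the robot as it stands.
- The arm moves only by the tool drive_tool, never from a script. Its argument "deltas" is a list of rows, each an object with "hand": the opening, from 0 (shut) to 1 (fully open); "offset": the shift along the world's x, y, z in cm, a list of three; "angular": the turn, a rotation vector about the world's x, y, z in degrees, a list of three. A call has 1 to 8 rows; each row is the pose to reach, as a shift and turn from the pose commanded when the call began; what a row does not reach only later rows make up. A row lasts 1/8 s, in which the tool goes at most 62.5 mm and 10.7 degrees, less where a joint would pass 70% of its speed; a pose out of reach is approached as far as the arm can. A call with a gripper value outside its range is refused whole. The fingers move at their own pace and stop on an object; "force" is the grip in N (left out, the last holds). Time passes only in rows, so rows that repeat a pose let the fingers close. It gives the time, the measured TCP pose, the force and the opening at its end, in the units of the state.
- bot.read_state(): the state, without advancing time (a new reading comes with each control period).
- bot.read_camera(name): name is "scene" or "side" or "wrist"; returns a dict with "frame" (384x512x3 uint8, blue, green, red), "mtx" (3x3 intrinsics, pixels), "R" (3x3) and "t" (3): a world point X has camera coordinates R X + t. Camera axes: x right, y down, z forward; pixel columns grow to the right and rows downward; lengths in m; the calibration is good to about 2 mm. A picture is of the moment at which its call begins. There is no depth.
- bot.finish_job(): hands the job in, once; it reports no verdict.
The state is a dict: "time": time; "q": joint angles; "joint_vel": joint speeds; "joint_torque": joint torques, N m; "tool_pos": TCP position; "tcp_rot": TCP orientation; "wrist_force": force on the tool from outside, world axes, zero at the start; "torque": the same for the moment, N m; "width": opening from 0.0 (shut) to 1.0 (fully open).
Only numpy, scipy, OpenCV 4.12 (cv2) and the standard library are available. Lean on these libraries where they do the work, as an engineer would, in place of code of your own. Each camera call takes 0.05 s, during which the arm holds its last target. There are 200 camera calls.

## Working session

There is one attempt and no reset: what is moved stays moved. The work goes in short steps, Python scripts to look and compute and a tool call to move; the robot and the scene stay as the last step left them, time stands still between calls to the robot, and variables do not carry over. Pictures are saved under pics/ and viewed, about 8 in all and at most 12, crops included, and the job is handed in when it is done.

Besides the shell and the picture viewer there is one more tool, called after "Request:" in YAML: its name, and indented under it one key for each argument. drive_tool: Moves the arm, as the interface text tells. Its arguments: {"type":"object","properties":{"deltas":{"type":"array"},"force":{"type":"number"}},"required":["deltas"]}

```bash
ls; mkdir -p pics; cat > h.py <<'E'
import numpy as np, cv2, pickle
from workcell import bot
def snap(n,out):
    c=bot.read_camera(n); cv2.imwrite(f'pics/{out}.png',c['frame']); pickle.dump(c,open(f'pics/{out}.pkl','wb')); return c
def load(o): return pickle.load(open(f'pics/{o}.pkl','rb'))
def ray(c,u,v,z):
    """pixel -> world point on plane z"""
    R,t=np.array(c['R']),np.array(c['t']); d=R.T@np.linalg.solve(c['mtx'],[u,v,1.]); o=-R.T@t
    return o+d*(z-o[2])/d[2]
def proj(c,X):
    x=np.array(c['mtx'])@(np.array(c['R'])@np.array(X,float)+np.array(c['t'])); return x[:2]/x[2]
E
python3 - <<'E'
from h import *
ims=[snap(n,n+'0') for n in ('scene','side','wrist')]
a=np.hstack([ims[0]['frame'],ims[1]['frame']])
for c in ims: print(-np.array(c['R']).T@np.array(c['t']), np.array(c['mtx'])[0,0])
cv2.imwrite('pics/s1.png',cv2.resize(ims[0]['frame'],(800,600),interpolation=cv2.INTER_CUBIC))
print(bot.read_state())
E
```

```text
pics
[ 1.35663963 -0.52251071  0.80147073] 379.27808755655
[-0.00683633 -0.74937747  1.1984331 ] 434.4978104241602
[0.6744875  0.0656067  0.37273796] 297.4175338059473
{'time': 0.15, 'q': array([-3.69042566e-02,  2.64575216e-01,  1.60507767e+00,  2.15096597e-05,
        1.27368054e+00, -3.68830519e-02]), 'joint_vel': array([-0.00152409, -0.00284253, -0.0027166 ,  0.00025897, -0.00039224,
        0.00011745]), 'joint_torque': array([-4.44535381e-04, -5.15905774e+01, -3.67958951e+01, -2.06692371e-04,
        8.09489022e-03,  2.50629785e-05]), 'tool_pos': array([6.74432737e-01, 2.33775571e-05, 2.30241932e-01]), 'tcp_rot': array([-2.22055985e+00, -2.22049874e+00,  1.83645643e-03]), 'wrist_force': array([-0.3388894 ,  0.1252769 ,  0.52184157]), 'torque': array([-0.04115524, -0.02498483,  0.03547664]), 'width': 0.9989364191070381}
```

View pics/s1.png

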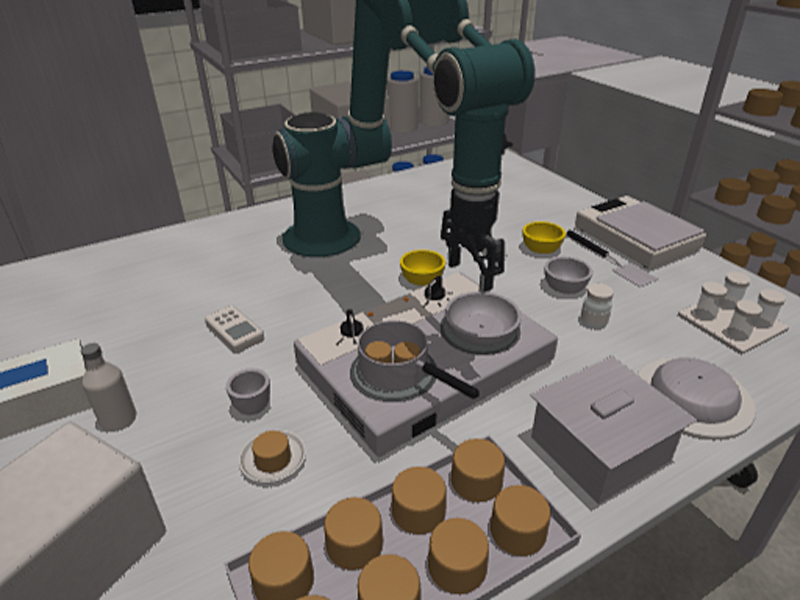

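View pics/side0.png

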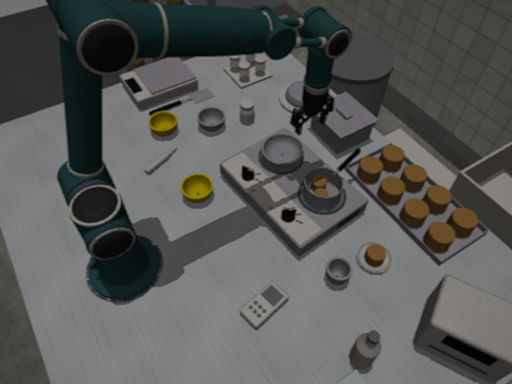

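The scene picture (800x600) shows the plate cover on the left plate at (480,318) and the saucepan on the right plate at (392,355). The selectors are at (437,290) on the left and (350,325) on the right. The grey bowl cover is at (567,275) and the grey cup cover at (248,392). The look-alikes are two yellow bowls at (423,266) and (543,237), plus a domed lid lying hollow side down at (697,390). I'll take the grey ones and crop closer.

```bash
python3 - <<'E'
from h import *
s=load('side0')['frame'];w=load('wrist0')['frame']; sc=load('scene0')['frame']
a=cv2.resize(s[90:290,180:400],None,fx=2.5,fy=2.5,interpolation=cv2.INTER_CUBIC) #550x500
cv2.imwrite('pics/c1.png',cv2.resize(s[90:290,180:400],None,fx=3,fy=3,interpolation=cv2.INTER_CUBIC))
top=cv2.resize(sc[150:280,130:400],None,fx=2.96,fy=2.96,interpolation=cv2.INTER_CUBIC)
cv2.imwrite('pics/c2.png',top); print(top.shape)
E
```

```text
(385, 799, 3)
```

View pics/c1.png

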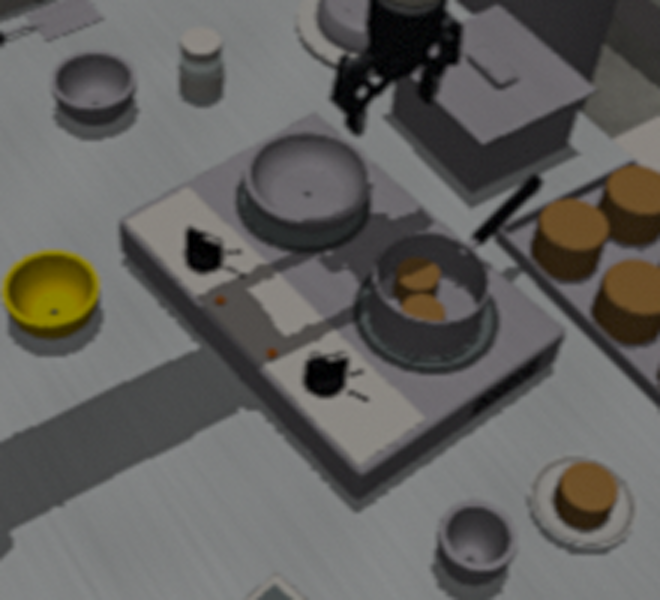

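View pics/wrist0.png

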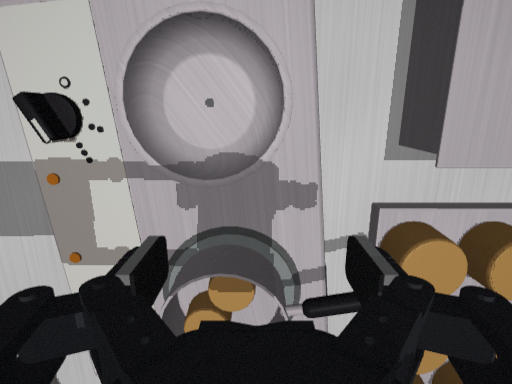

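The wrist view (camera +x right, +y up) shows the plate cover rim centred near (203,97) with its vent at (210,102). The left knob is at about (55,117), its bar lying roughly towards the three dots, and the open circle is at (64,82).

```bash
python3 - <<'E'
from h import *
np.set_printoptions(precision=4,suppress=True)
s=load('side0');w=load('wrist0')
f=lambda x,y:(180+x/3,90+y/3)
for n,p,z in [('bowl',f(94,84),.052),('cup',f(477,536),.062),('pan',f(430,277),.138),('plcover',f(308,182),.114),('pl floor vent',f(308,193),.08),('kl',f(203,255),.08),('kr',f(323,378),.08),('yellow',f(52,290),.052),('jartop',f(201,42),.085),('dish',f(582,505),.02)]:
    print(n,ray(s,*p,z))
for n,p,z in [('rim',(203,97),.114),('vent',(210,102),.08),('off',(64,82),.07),('low',(86,101),.07),('two',(96,128),.07),('hi',(84,153),.07),('klskirt',(60,117),.084),('edge1',(97,0),.07),('edge2',(150,230),.07)]:
    print(n,ray(w,*p,z))
c=w; print('cam R',w['R'],w['t'],w['mtx'])
E
```

```text
bowl [0.5232 0.3936 0.052 ]
cup [ 0.5287 -0.3756  0.062 ]
pan [ 0.6426 -0.1367  0.138 ]
plcover [0.6242 0.0614 0.114 ]
pl floor vent [0.6341 0.0723 0.08  ]
kl [0.4804 0.056  0.08  ]
kr [ 0.4995 -0.1525  0.08  ]
yellow [0.3217 0.1213 0.052 ]
jartop [0.6627 0.3585 0.085 ]
dish [ 0.6628 -0.3912  0.02  ]
rim [0.6299 0.0765 0.114 ]
vent [0.6304 0.0734 0.08  ]
off [0.4894 0.0923 0.07  ]
low [0.5079 0.0748 0.07  ]
two [0.514 0.049 0.07 ]
hi [0.4982 0.024  0.07  ]
klskirt [0.4889 0.0599 0.084 ]
edge1 [0.5309 0.1617 0.07  ]
edge2 [ 0.5576 -0.0604  0.07  ]
cam R [[ 1.     -0.0012 -0.0011]
 [-0.0009 -0.9654  0.2607]
 [-0.0014 -0.2607 -0.9654]] [-0.674  -0.0332  0.3779] [[297.4175   0.     256.4059]
 [  0.     297.4175 190.8076]
 [  0.       0.       1.    ]]
```

View pics/c2.png

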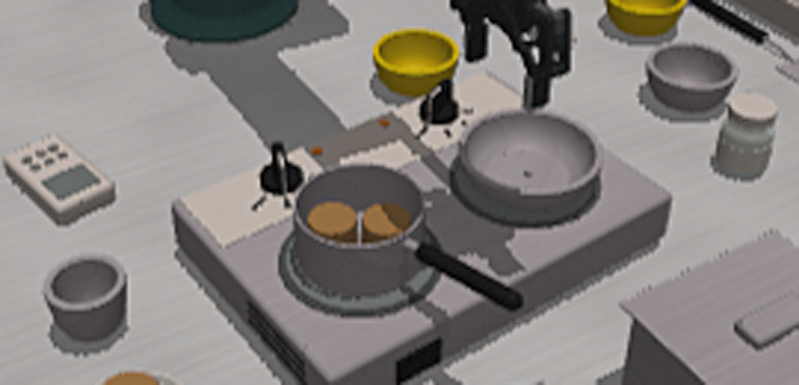

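Request:
drive_tool:
  deltas:
    - {"hand": 1, "offset": [-5, -6, 3], "angular": [0, 0, 0]}
    - {"hand": 1, "offset": [-9, -11, 6], "angular": [0, 0, 0]}
    - {"hand": 1, "offset": [-12.5, -16, 6], "angular": [0, 0, 0]}
    - {"hand": 1, "offset": [-14.5, -19, 6], "angular": [0, 0, 0]}
    - {"hand": 1, "offset": [-14.5, -19, 6], "angular": [0, 0, 0]}
    - {"hand": 1, "offset": [-14.5, -19, 6], "angular": [0, 0, 0]}

```text
time: 0.9
tool_pos: [0.53, -0.1899, 0.2911]
tcp_rot: [-2.222, -2.22, -0.001]
wrist_force: [0.4, -0.6, -0.6]
width: 0.999
```

```bash
python3 - <<'E'
from h import *
c=snap('wrist','w1')
cv2.imwrite('pics/w1b.png',cv2.resize(c['frame'],(800,600),interpolation=cv2.INTER_CUBIC))
E
```

```text
(no output)
```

View pics/w1b.png

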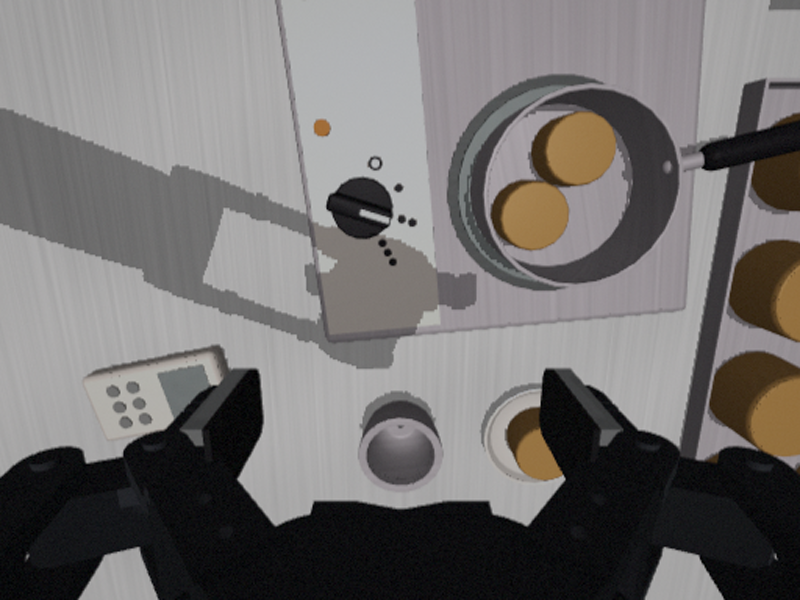

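The right knob is at (362,208) with its pointer line at (375,215) towards the two dots at (408,221); the open circle is at (375,163). The cup cover rim is centred at (401,452).

```bash
python3 - <<'E'
from h import *
np.set_printoptions(precision=4,suppress=True)
c=load('w1'); k=lambda p:(p[0]*.64,p[1]*.64)
P={}
for n,p,z in [('e1',(278,0),.07),('e2',(326,338),.07),('e3',(686,308),.07),('skirt',(362,208),.084),('o',(375,163),.07),('1',(398,188),.07),('2',(407.5,221),.07),('3',(388,252),.07),('barA',(331,201),.109),('barB',(391,218),.109),('cup',(401,452),.062),('pan',(583,187),.138),('led',(322,128),.07)]:
    P[n]=ray(c,*k(p),z); print(n,P[n])
d=P['e1']-P['e2'];print('yaw front',np.degrees(np.arctan2(-d[0],d[1])))
d=P['e3']-P['e2'];print('yaw side',np.degrees(np.arctan2(d[1],d[0])))
# knob centre from the four marks: circle fit with equal spacing
from scipy.optimize import least_squares
w=load('wrist0')
L=np.array([ray(w,*p,.07)[:2] for p in [(64,82),(86,101),(96,128),(84,153)]])
Rr=np.array([P[x][:2] for x in 'o123'])
for M in (Rr,L):
    f=lambda v:np.concatenate([M[i]-(v[:2]+v[2]*np.array([np.cos(v[3]-i*np.pi/4),np.sin(v[3]-i*np.pi/4)])) for i in range(4)])
    r=least_squares(f,[*M.mean(0),.03,1.2]); print('marks',r.x,np.degrees(r.x[3])-67.5,abs(r.fun).max())
d=P['barB']-P['barA'];print('bar',np.degrees(np.arctan2(d[1],d[0])),(P['barA']+P['barB'])/2)
for p in [(30,107),(18,98),(48,140)]: print(ray(w,*p,.109))
E
```

```text
e1 [ 0.4458 -0.0088  0.07  ]
e2 [ 0.468  -0.2565  0.07  ]
e3 [ 0.7629 -0.2313  0.07  ]
skirt [ 0.5016 -0.1494  0.084 ]
o [ 0.511  -0.1171  0.07  ]
1 [ 0.5282 -0.1354  0.07  ]
2 [ 0.5355 -0.1604  0.07  ]
3 [ 0.5201 -0.1846  0.07  ]
barA [ 0.4825 -0.1428  0.109 ]
barB [ 0.5235 -0.1544  0.109 ]
cup [ 0.53   -0.3695  0.062 ]
pan [ 0.6432 -0.133   0.138 ]
led [ 0.4723 -0.0922  0.07  ]
yaw front 5.131546082790185
yaw side 4.873206314800428
marks [ 0.5007 -0.153   0.0357  1.3356] 9.021894459310246 0.0028815459874154126
marks [0.479  0.0564 0.0363 1.3289] 8.63797943113235 0.0020953309576371426
bar -15.827298644782251 [ 0.503  -0.1486  0.109 ]
[0.4808 0.0687 0.109 ]
[0.4721 0.0761 0.109 ]
[0.491  0.0408 0.109 ]
```

Request:
drive_tool:
  deltas:
    - {"hand": 0.5, "offset": [-1, 1, -2], "angular": [0, 0, -10.5]}
    - {"hand": 0.5, "offset": [-2, 2, -4], "angular": [0, 0, -21]}
    - {"hand": 0.5, "offset": [-2.8, 3, -6], "angular": [0, 0, -31.5]}
    - {"hand": 0.5, "offset": [-2.8, 4, -8], "angular": [0, 0, -42]}
    - {"hand": 0.5, "offset": [-2.8, 4, -10], "angular": [0, 0, -52.5]}
    - {"hand": 0.5, "offset": [-2.8, 4, -12], "angular": [0, 0, -63]}
    - {"hand": 0.5, "offset": [-2.8, 4, -13], "angular": [0, 0, -73.5]}
    - {"hand": 0.5, "offset": [-2.8, 4, -14], "angular": [0, 0, -84]}

```text
time: 1.95
tool_pos: [0.5026, -0.1481, 0.1502]
tcp_rot: [-3.137, -0.159, 0.002]
wrist_force: [0.4, -0.2, 0.6]
width: 0.498
```

Request:
drive_tool:
  deltas:
    - {"hand": 0.5, "offset": [0, 0, -1], "angular": [0, 0, -10.5]}
    - {"hand": 0.5, "offset": [0, 0, -1.5], "angular": [0, 0, -21]}
    - {"hand": 0.5, "offset": [0, 0, -2], "angular": [0, 0, -23]}
    - {"hand": 0.5, "offset": [0, 0, -2], "angular": [0, 0, -23]}

```text
time: 2.45
tool_pos: [0.502, -0.149, 0.1306]
tcp_rot: [-3.108, 0.458, 0.002]
wrist_force: [0.3, -0.2, -0.6]
width: 0.497
```

```bash
python3 - <<'E'
from h import *
s=bot.read_state(); print(s['tool_pos'],cv2.Rodrigues(s['tcp_rot'])[0].round(3),s['q'],s['width'])
c=snap('wrist','w2'); d=snap('side','sd2')
cv2.imwrite('pics/w2b.png',np.hstack([cv2.resize(c['frame'],(440,330)),cv2.resize(d['frame'][160:250,240:340],(367,330),interpolation=cv2.INTER_CUBIC)])[:,:800])
E
```

```text
[ 0.50203059 -0.14897316  0.1305541 ] [[ 0.957 -0.289 -0.001]
 [-0.289 -0.957  0.001]
 [-0.001 -0.    -1.   ]] [-3.36126734e-01  6.63993813e-02  2.02821128e+00  1.65168044e-04
  1.04836516e+00  1.52733987e+00] 0.4966092452212088
```

View pics/w2b.png

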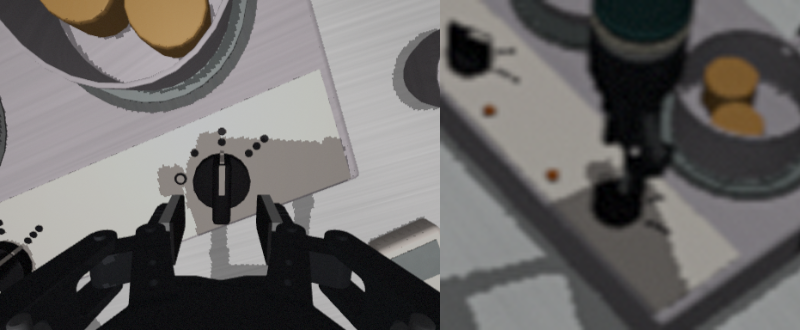

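The wrist view shows the bar upright at (221,185), pointing at the two dots and centred between the fingers (180 and 260). Now I'll descend, grip and turn.

Request:
drive_tool:
  deltas:
    - {"hand": 0.5, "offset": [0, 0, -2.5], "angular": [0, 0, 0]}
    - {"hand": 0.5, "offset": [0, 0, -4.2], "angular": [0, 0, 0]}
    - {"hand": 0.5, "offset": [0, 0, -4.2], "angular": [0, 0, 0]}
    - {"hand": 0, "offset": [0, 0, -4.2], "angular": [0, 0, 0]}
    - {"hand": 0, "offset": [0, 0, -4.2], "angular": [0, 0, 0]}
    - {"hand": 0, "offset": [0, 0, -4.2], "angular": [0, 0, 0]}
    - {"hand": 0, "offset": [0, 0, -4.2], "angular": [0, 0, 0]}
  force: 40

```text
time: 3.42
tool_pos: [0.5028, -0.15, 0.0903]
tcp_rot: [-3.107, 0.464, -0.003]
wrist_force: [0.5, 1.8, 5.3]
width: 0.144
```

Request:
drive_tool:
  deltas:
    - {"hand": 0, "offset": [0, 0, 0], "angular": [0, 0, 8]}
    - {"hand": 0, "offset": [0, 0, 0], "angular": [0, 0, 18]}
    - {"hand": 0, "offset": [0, 0, 0], "angular": [0, 0, 28]}
    - {"hand": 0, "offset": [0, 0, 0], "angular": [0, 0, 38]}
    - {"hand": 0, "offset": [0, 0, 0], "angular": [0, 0, 48]}
    - {"hand": 0, "offset": [0, 0, 0], "angular": [0, 0, 58]}
    - {"hand": 0, "offset": [0, 0, 0], "angular": [0, 0, 68]}
    - {"hand": 0, "offset": [0, 0, 0], "angular": [0, 0, 78]}

```text
time: 4.42
tool_pos: [0.5019, -0.1475, 0.0903]
tcp_rot: [-2.699, -1.599, -0.003]
wrist_force: [-3.1, 10.6, 10.5]
width: 0.141
```

Request:
drive_tool:
  deltas:
    - {"hand": 0, "offset": [0, 0, 0], "angular": [0, 0, 8]}
    - {"hand": 0, "offset": [0, 0, 0], "angular": [0, 0, 12]}
    - {"hand": 0, "offset": [0, 0, 0], "angular": [0, 0, 12]}
    - {"hand": 0, "offset": [0, 0, 0], "angular": [0, 0, 12]}

```text
time: 4.92
tool_pos: [0.5014, -0.1473, 0.0903]
tcp_rot: [-2.522, -1.865, -0.002]
wrist_force: [-4.3, 10.5, 11.4]
width: 0.14
```

Request:
drive_tool:
  deltas:
    - {"hand": 0.5, "offset": [0, 0, 0], "angular": [0, 0, 0]}
    - {"hand": 0.5, "offset": [0, 0, 0], "angular": [0, 0, 0]}
    - {"hand": 0.5, "offset": [0, 0, 0], "angular": [0, 0, 0]}
    - {"hand": 0.5, "offset": [0, 0, 4], "angular": [0, 0, 0]}
    - {"hand": 0.5, "offset": [0, 0, 7], "angular": [0, 0, 0]}
    - {"hand": 0.5, "offset": [0, 0, 7], "angular": [0, 0, 0]}

```text
time: 5.68
tool_pos: [0.5042, -0.1511, 0.1622]
tcp_rot: [2.521, 1.865, 0.005]
wrist_force: [0.7, 1.0, -1.3]
width: 0.501
```

Request:
drive_tool:
  deltas:
    - {"hand": 0.5, "offset": [-0.5, 5, 0], "angular": [0, 0, 10]}
    - {"hand": 0.5, "offset": [-1, 10, 0], "angular": [0, 0, 20]}
    - {"hand": 0.5, "offset": [-1.5, 15, 0], "angular": [0, 0, 30]}
    - {"hand": 0.5, "offset": [-2, 19, 0], "angular": [0, 0, 40]}
    - {"hand": 0.5, "offset": [-2, 20.7, -1.5], "angular": [0, 0, 44.5]}
    - {"hand": 0.5, "offset": [-2, 20.7, -3], "angular": [0, 0, 44.5]}
    - {"hand": 0.5, "offset": [-2, 20.7, -3], "angular": [0, 0, 44.5]}

```text
time: 6.55
tool_pos: [0.48, 0.0563, 0.1267]
tcp_rot: [-1.63, -2.681, 0.005]
wrist_force: [0.4, -0.2, 0.5]
width: 0.497
```

```bash
python3 - <<'E'
from h import *
s=bot.read_state(); print(s['tool_pos'],cv2.Rodrigues(s['tcp_rot'])[0].round(3),s['width'])
c=snap('wrist','w3'); d=snap('side','sd3')
cv2.imwrite('pics/w3b.png',np.hstack([cv2.resize(c['frame'],(440,330)),cv2.resize(d['frame'][180:250,260:338],(367,330),interpolation=cv2.INTER_CUBIC)])[:,:800])
E
```

```text
[0.47995024 0.05626617 0.12665052] [[-0.461  0.888 -0.005]
 [ 0.888  0.461 -0.001]
 [ 0.002 -0.005 -1.   ]] 0.4974199441660578
```

View pics/w3b.png

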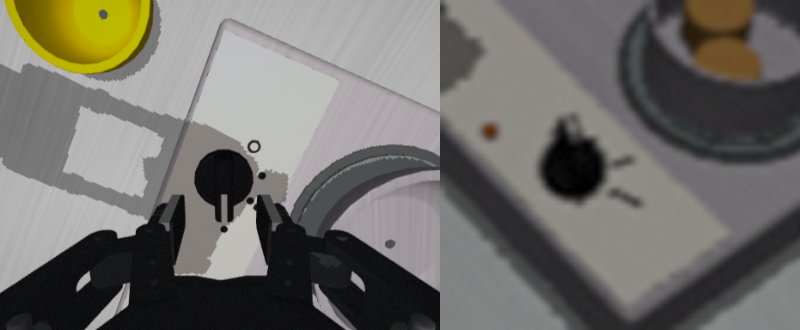

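The left knob's bar is at (224,185) and its pointer faces the three dots, so it is on high. The fingers are centred at 220. I'll shift about 2 mm, grip, and turn 90° counter-clockwise to low.

Request:
drive_tool:
  deltas:
    - {"hand": 0.5, "offset": [0.2, 0.1, -2], "angular": [0, 0, 0]}
    - {"hand": 0.5, "offset": [0.2, 0.1, -3.7], "angular": [0, 0, 0]}
    - {"hand": 0.5, "offset": [0.2, 0.1, -3.7], "angular": [0, 0, 0]}
    - {"hand": 0, "offset": [0.2, 0.1, -3.7], "angular": [0, 0, 0]}
    - {"hand": 0, "offset": [0.2, 0.1, -3.7], "angular": [0, 0, 0]}
    - {"hand": 0, "offset": [0.2, 0.1, -3.7], "angular": [0, 0, 0]}
    - {"hand": 0, "offset": [0.2, 0.1, -3.7], "angular": [0, 0, 0]}
  force: 40

```text
time: 7.52
tool_pos: [0.4823, 0.0568, 0.093]
tcp_rot: [-1.627, -2.685, 0.006]
wrist_force: [-6.8, -4.5, 6.8]
width: 0.141
```

Request:
drive_tool:
  deltas:
    - {"hand": 0, "offset": [0, 0, 0], "angular": [0, 0, 8]}
    - {"hand": 0, "offset": [0, 0, 0], "angular": [0, 0, 18]}
    - {"hand": 0, "offset": [0, 0, 0], "angular": [0, 0, 28]}
    - {"hand": 0, "offset": [0, 0, 0], "angular": [0, 0, 38]}
    - {"hand": 0, "offset": [0, 0, 0], "angular": [0, 0, 48]}
    - {"hand": 0, "offset": [0, 0, 0], "angular": [0, 0, 58]}
    - {"hand": 0, "offset": [0, 0, 0], "angular": [0, 0, 68]}
    - {"hand": 0, "offset": [0, 0, 0], "angular": [0, 0, 78]}

```text
time: 8.52
tool_pos: [0.4839, 0.0605, 0.093]
tcp_rot: [-0.43, 3.111, 0.007]
wrist_force: [-2.0, 10.3, 0.4]
width: 0.14
```

Request:
drive_tool:
  deltas:
    - {"hand": 0, "offset": [0, 0, 0], "angular": [0, 0, 8]}
    - {"hand": 0, "offset": [0, 0, 0], "angular": [0, 0, 12]}
    - {"hand": 0, "offset": [0, 0, 0], "angular": [0, 0, 12]}
    - {"hand": 0, "offset": [0, 0, 0], "angular": [0, 0, 12]}

```text
time: 9.02
tool_pos: [0.4836, 0.0611, 0.093]
tcp_rot: [-0.744, 3.051, 0.009]
wrist_force: [-2.5, 10.8, 2.0]
width: 0.135
```

Request:
drive_tool:
  deltas:
    - {"hand": 0.5, "offset": [0, 0, 0], "angular": [0, 0, 0]}
    - {"hand": 0.5, "offset": [0, 0, 0], "angular": [0, 0, 0]}
    - {"hand": 0.5, "offset": [0, 0, 0], "angular": [0, 0, 0]}
    - {"hand": 0.5, "offset": [0, 0, 5], "angular": [0, 0, 0]}
    - {"hand": 0.5, "offset": [0, 0, 11], "angular": [0, 0, 0]}
    - {"hand": 0.5, "offset": [0, 0, 17], "angular": [0, 0, 0]}
    - {"hand": 0.5, "offset": [0, 0, 17], "angular": [0, 0, 0]}

```text
time: 9.9
tool_pos: [0.488, 0.058, 0.2692]
tcp_rot: [-0.743, 3.04, -0.004]
wrist_force: [0.9, -0.5, -0.3]
width: 0.503
```

```bash
python3 - <<'E'
from h import *
s=bot.read_state(); print(s['tool_pos'],cv2.Rodrigues(s['tcp_rot'])[0].round(3),s['width'],s['q'])
c=snap('wrist','w4'); d=snap('side','sd4')
cv2.imwrite('pics/w4b.png',np.hstack([cv2.resize(c['frame'],(440,330)),cv2.resize(d['frame'][180:250,260:338],(367,330),interpolation=cv2.INTER_CUBIC)])[:,:800])
E
```

```text
[0.48799591 0.05798106 0.26923521] [[-0.887 -0.461  0.013]
 [-0.461  0.887  0.001]
 [-0.012 -0.005 -1.   ]] 0.5030497662066417 [ 6.77257254e-02 -1.20285124e-01  1.94428772e+00 -2.27966134e-04
  1.30481140e+00 -1.98259108e+00]
```

View pics/w4b.png

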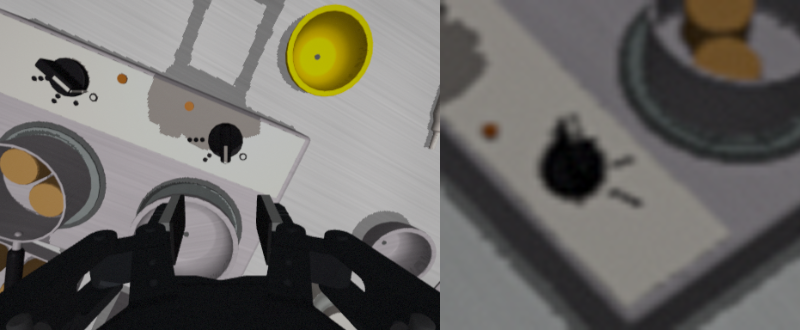

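Both knobs are visible here. The left pointer (226,153) lies between the open circle (243,157) and the two dots (207,156), so it is at the single dot. The right bar (65,77) points at the open circle (93,97). Next I'll look at the plate cover and bowl cover from above.

Request:
drive_tool:
  deltas:
    - {"hand": 1, "offset": [5, 0.6, 0], "angular": [0, 0, -10]}
    - {"hand": 1, "offset": [10, 1.2, 1], "angular": [0, 0, -20]}
    - {"hand": 1, "offset": [14.2, 1.6, 1], "angular": [0, 0, -27.5]}
    - {"hand": 1, "offset": [14.2, 1.6, 1], "angular": [0, 0, -27.5]}
    - {"hand": 1, "offset": [14.2, 1.6, 1], "angular": [0, 0, -27.5]}

```text
time: 10.62
tool_pos: [0.6245, 0.0737, 0.2696]
tcp_rot: [0.001, -3.137, 0.001]
wrist_force: [-0.2, 0.0, -0.5]
width: 1.001
```

```bash
cat >> h.py <<'E'
def rimfit(c,xy,z,rads,span=.012,step=.001,ok=None):
    """best centre of concentric circles at heights z by edge strength along their projections"""
    g=cv2.GaussianBlur(cv2.cvtColor(c['frame'],cv2.COLOR_BGR2GRAY).astype(np.float32),(0,0),1.0)
    gx,gy=cv2.Sobel(g,cv2.CV_32F,1,0),cv2.Sobel(g,cv2.CV_32F,0,1)
    a=np.linspace(0,2*np.pi,181)[:-1]; R,t,K=map(np.array,(c['R'],c['t'],c['mtx']))
    def sc(x,y):
        s=0
        for r in rads:
            P=np.stack([x+r*np.cos(a),y+r*np.sin(a),np.full_like(a,z)])
            q=K@(R@P+t.reshape(3,1)); u=(q[:2]/q[2]).astype(np.float32)
            d=np.roll(u,-1,1)-np.roll(u,1,1); n=np.stack([-d[1],d[0]])/np.linalg.norm(d,axis=0)
            X=cv2.remap(gx,u[0][None],u[1][None],1)[0]; Y=cv2.remap(gy,u[0][None],u[1][None],1)[0]
            s+=np.sqrt(np.abs(X*n[0]+Y*n[1])).mean()
        return s
    v=np.arange(-span,span+step/2,step); S=np.array([[sc(xy[0]+i,xy[1]+j) for j in v] for i in v])
    i,j=np.unravel_index(S.argmax(),S.shape); return np.array([xy[0]+v[i],xy[1]+v[j]]),S.max(),np.median(S)
def draw(c,xy,z,rads):
    f=c['frame'].copy()
    for r in rads:
        for b in np.linspace(0,2*np.pi,73): cv2.circle(f,tuple(int(round(k)) for k in proj(c,[xy[0]+r*np.cos(b),xy[1]+r*np.sin(b),z])),0,(0,0,255),-1)
    return f
E
python3 - <<'E'
from h import *
c=snap('wrist','w5'); s=bot.read_state(); print(s['tool_pos'])
p,m,md=rimfit(c,(.629,.073),.114,(.075,.067)); print(p,m,md)
w=load('wrist0'); print('wrist0',rimfit(w,(.629,.073),.114,(.075,.067)))
f=draw(c,p,.114,(.075,.067))
k=load('w4')['frame']; 
cv2.imwrite('pics/w5b.png',np.hstack([f[:384,60:452],cv2.resize(k[20:200,20:200],(384,384),interpolation=cv2.INTER_CUBIC)]))
E
```

```text
[0.62434802 0.07377199 0.27031268]
[0.63  0.073] 17.806087 10.116
wrist0 (array([0.63 , 0.073]), np.float32(16.407948), np.float32(8.525655))
```

View pics/w5b.png

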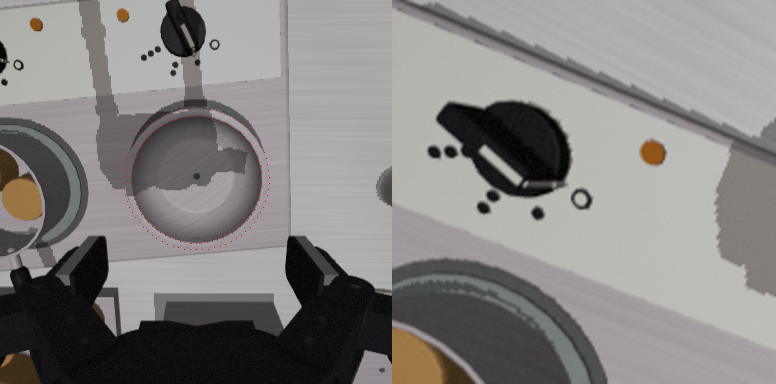

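Request:
drive_tool:
  deltas:
    - {"hand": 1, "offset": [-2, 5, 0], "angular": [0, 0, 0]}
    - {"hand": 1, "offset": [-4, 10.5, 0], "angular": [0, 0, 0]}
    - {"hand": 1, "offset": [-6, 16, -1], "angular": [0, 0, 0]}
    - {"hand": 1, "offset": [-8, 21.5, -2], "angular": [0, 0, 0]}
    - {"hand": 1, "offset": [-10, 27, -3], "angular": [0, 0, 0]}
    - {"hand": 1, "offset": [-10.7, 32, -4], "angular": [0, 0, 0]}
    - {"hand": 1, "offset": [-10.7, 32, -4], "angular": [0, 0, 0]}
    - {"hand": 1, "offset": [-10.7, 32, -4], "angular": [0, 0, 0]}

```text
time: 11.68
tool_pos: [0.5182, 0.3933, 0.2322]
tcp_rot: [0.002, -3.141, 0.001]
wrist_force: [-0.0, -0.4, 0.0]
width: 0.999
```

```bash
python3 - <<'E'
from h import *
c=snap('wrist','w6'); s=bot.read_state(); print(s['tool_pos'],cv2.Rodrigues(s['tcp_rot'])[0].round(3))
p,m,md=rimfit(c,(.523,.390),.052,(.056,.048),.02); print(p,m,md)
print(rimfit(load('side0'),(.523,.390),.052,(.056,.048),.02))
cv2.imwrite('pics/w6b.png',draw(c,p,.052,(.056,.048)))
E
```

```text
[0.51868376 0.39286054 0.23256334] [[-1.     0.     0.   ]
 [ 0.     1.    -0.001]
 [-0.    -0.001 -1.   ]]
[0.524 0.406] 18.855034 7.4501066
(array([0.526, 0.402]), np.float32(21.102877), np.float32(14.358322))
```

View pics/w6b.png

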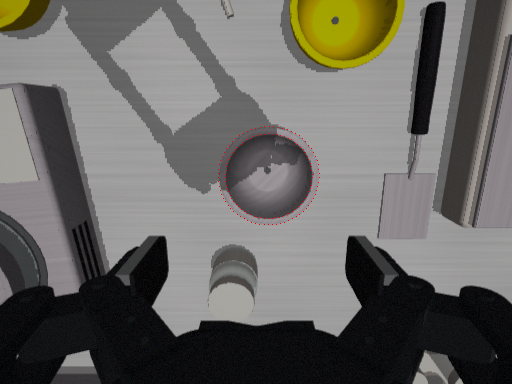

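Left picture: both knobs read as wanted. The left pointer runs at 66° in the image, in line with the one dot at (197,62), and the right one points at the open circle (582,199 in the crop). The plate cover fit gives (0.630,0.073). The last picture shows the grey bowl cover rim fitted at (268,175) px, which is (0.524,0.406); the yellow one is at (347,20). I'll grip its wall on the +y side.

Request:
drive_tool:
  deltas:
    - {"hand": 0.5, "offset": [0.3, 4, -5], "angular": [0, 0, 0]}
    - {"hand": 0.5, "offset": [0.5, 6.5, -10], "angular": [0, 0, 0]}
    - {"hand": 0.5, "offset": [0.5, 6.5, -14], "angular": [0, 0, 0]}
    - {"hand": 0.5, "offset": [0.5, 6.5, -14], "angular": [0, 0, 0]}
    - {"hand": 0.5, "offset": [0.5, 6.5, -14], "angular": [0, 0, 0]}

```text
time: 12.35
tool_pos: [0.5255, 0.4586, 0.0944]
tcp_rot: [0.002, 3.14, 0.002]
wrist_force: [0.8, -0.2, 0.3]
width: 0.501
```

```bash
python3 - <<'E'
from h import *
c=snap('wrist','w7'); s=bot.read_state(); print(s['tool_pos'],s['width'])
p,m,md=rimfit(c,(.524,.406),.052,(.056,.048),.01); print(p,m,md)
E
```

```text
[0.52604167 0.45921041 0.09550899] 0.5011960057810174
[0.524 0.407] 16.853561 8.219692
```

Request:
drive_tool:
  deltas:
    - {"hand": 0.5, "offset": [-0.2, 0, -3], "angular": [0, 0, 0]}
    - {"hand": 0.5, "offset": [-0.2, 0, -6], "angular": [0, 0, 0]}
    - {"hand": 0.5, "offset": [-0.2, 0, -6], "angular": [0, 0, 0]}
    - {"hand": 0, "offset": [-0.2, 0, -6], "angular": [0, 0, 0]}
    - {"hand": 0, "offset": [-0.2, 0, -6], "angular": [0, 0, 0]}
    - {"hand": 0, "offset": [-0.2, 0, -6], "angular": [0, 0, 0]}
    - {"hand": 0, "offset": [-0.2, 0, -6], "angular": [0, 0, 0]}
  force: 50

```text
time: 13.28
tool_pos: [0.5239, 0.4597, 0.0358]
tcp_rot: [-0.001, 3.138, 0.003]
wrist_force: [-0.6, -2.0, 5.4]
width: 0.117
```

Request:
drive_tool:
  deltas:
    - {"hand": 0, "offset": [0, 0, 2], "angular": [0, 0, 0]}
    - {"hand": 0, "offset": [0, 0, 6], "angular": [0, 0, 0]}
    - {"hand": 0, "offset": [0, 0, 12], "angular": [0, 0, 0]}
    - {"hand": 0, "offset": [0, 0, 16], "angular": [0, 0, 0]}
    - {"hand": 0, "offset": [0, 0, 16], "angular": [0, 0, 0]}
    - {"hand": 0, "offset": [0, 0, 16], "angular": [0, 0, 0]}

```text
time: 14.02
tool_pos: [0.5214, 0.4588, 0.1921]
tcp_rot: [-0.0, -3.141, 0.0]
wrist_force: [-0.2, 0.3, -2.9]
width: 0.092
```

```bash
python3 - <<'E'
from h import *
c=snap('wrist','w8'); d=snap('side','sd8');e=snap('scene','sc8'); s=bot.read_state(); T=s['tool_pos'];print(T,cv2.Rodrigues(s['tcp_rot'])[0].round(3),s['width'],s['wrist_force'],s['torque'])
for dz in (.012,.016,.020):
  z=T[2]+dz; print(dz,rimfit(c,(T[0],T[1]-.052),z,(.056,.048),.01),rimfit(d,(T[0],T[1]-.052),z,(.056,),.01))
z=T[2]+.016;p=proj(e,[T[0],T[1]-.052,z-.02]);q=proj(d,[T[0],T[1]-.052,z-.02]);print(p,q)
cr=lambda f,p:cv2.resize(f[max(0,int(p[1])-45):int(p[1])+45,max(0,int(p[0])-45):int(p[0])+45],(384,384),interpolation=cv2.INTER_CUBIC)
cv2.imwrite('pics/w8b.png',np.hstack([cr(e['frame'],p),c['frame'][:,60:460]]))
E
```

```text
[0.5206755  0.45798065 0.1894897 ] [[-1.     0.    -0.004]
 [ 0.     1.    -0.003]
 [ 0.004 -0.003 -1.   ]] 0.0935605696253298 [-0.1882552   0.24586133 -1.79540528] [ 0.02788087 -0.06693046  0.00226076]
0.012 (array([0.5206755 , 0.40898065]), np.float32(9.585348), np.float32(6.6832137)) (array([0.5136755 , 0.40398065]), np.float32(7.6841593), np.float32(7.0061436))
0.016 (array([0.5126755 , 0.41398065]), np.float32(9.735837), np.float32(6.74111)) (array([0.5106755 , 0.39898065]), np.float32(7.7104654), np.float32(6.6747336))
0.02 (array([0.5186755 , 0.40698065]), np.float32(9.0302925), np.float32(6.8273373)) (array([0.5106755 , 0.39598065]), np.float32(7.639586), np.float32(6.3056555))
[368.31552214 138.47805749] [206.46887267  88.65568445]
```

View pics/w8b.png

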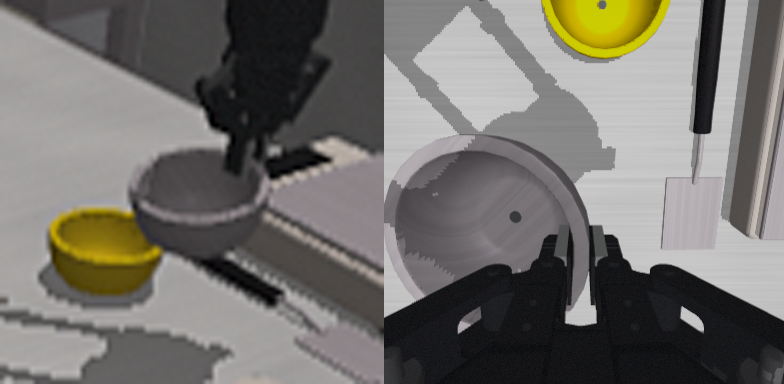

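The bowl is held. In the scene crop the rim (130–268,190) runs about parallel to the yellow one's. The wrist view shows the vent at original pixel (191,217). I'll fit the tilt.

```bash
cat >> h.py <<'E'
def posefit(cams,x0,h,rads,vent=None,lim=(.012,.012,.008,.2,.2)):
    """rim-centre x,y,z and tilts about world x,y; cams list of images, score summed"""
    from scipy.optimize import differential_evolution as DE
    from scipy.spatial.transform import Rotation as Q
    a=np.linspace(0,2*np.pi,181)[:-1]; G=[]
    for c in cams:
        g=cv2.GaussianBlur(cv2.cvtColor(c['frame'],cv2.COLOR_BGR2GRAY).astype(np.float32),(0,0),1.5)
        G.append((cv2.Sobel(g,cv2.CV_32F,1,0),cv2.Sobel(g,cv2.CV_32F,0,1),*map(np.array,(c['R'],c['t'],c['mtx']))))
    def cost(v):
        M=Q.from_rotvec([v[3],v[4],0]).as_matrix(); o=np.array(v[:3])[:,None]; s=0
        for gx,gy,R,t,K in G:
            for r in rads:
                P=o+M@np.stack([r*np.cos(a),r*np.sin(a),0*a]); q=K@(R@P+t.reshape(3,1)); u=(q[:2]/q[2]).astype(np.float32)
                d=np.roll(u,-1,1)-np.roll(u,1,1); n=np.stack([-d[1],d[0]])/np.linalg.norm(d,axis=0)
                s+=np.sqrt(np.abs(cv2.remap(gx,u[:1],u[1:],1)[0]*n[0]+cv2.remap(gy,u[:1],u[1:],1)[0]*n[1])).mean()
        if vent is not None:
            gx,gy,R,t,K=G[0]; q=K@(R@(o+M@np.array([[0],[0],[-h]]))+t.reshape(3,1)); s-=.1*np.linalg.norm(q[:2,0]/q[2]-vent)
        return -s
    x0=np.array(x0); r=DE(cost,[(x0[i]-lim[i],x0[i]+lim[i]) for i in range(5)],seed=1,maxiter=150,popsize=12)
    return r.x.round(4),r.fun
E
python3 - <<'E'
from h import *
c=load('w8'); T=[.5207,.458,.1895]
print(posefit([c],[.5207,.406,.2055,0,0],.046,(.056,.048),(191,217)))
print(posefit([c],[.5207,.406,.2055,0,0],.046,(.056,.048)))
print(posefit([c,load('sc8')],[.5207,.406,.2055,0,0],.046,(.056,.048),(191,217)))
E
```

```text
(array([ 0.5213,  0.4078,  0.1976,  0.1815, -0.0169]), np.float64(-13.532665691964844))
(array([ 0.5213,  0.4078,  0.1975,  0.1842, -0.0187]), np.float32(-13.6111965))
(array([ 0.5212,  0.4078,  0.1976,  0.183 , -0.0242]), np.float64(-29.5920963036437))
```

Request:
drive_tool:
  deltas:
    - {"hand": 0, "offset": [0, 0, 1], "angular": [-5, 0, 0]}
    - {"hand": 0, "offset": [0, 0, 2], "angular": [-10.5, 0, 0]}
    - {"hand": 0, "offset": [0, 0, 2], "angular": [-10.5, 0, 0]}
    - {"hand": 0, "offset": [0, 0, 2], "angular": [-10.5, 0, 0]}
  force: 90

```text
time: 14.68
tool_pos: [0.5214, 0.4586, 0.2104]
tcp_rot: [0.001, -3.126, 0.288]
wrist_force: [-0.7, 0.6, -2.1]
width: 0.081
```

```bash
python3 - <<'E'
from h import *
c=load('w8')
print(posefit([c,load('sc8')],[.5207,.406,.2,0.15,0],.046,(.056,.048),None,(.012,.012,.02,.2,.1)))
c=snap('wrist','w9'); e=snap('scene','sc9'); s=bot.read_state(); T=s['tool_pos'];print(T,cv2.Rodrigues(s['tcp_rot'])[0].round(3),s['width'])
for k in ([c,e],[e]): print(posefit(k,[T[0],T[1]-.052,T[2]+.016,0,0],.046,(.056,.048),None,(.012,.012,.015,.2,.1)))
E
```

```text
(array([ 0.5213,  0.4079,  0.1974,  0.1742, -0.0115]), np.float32(-29.557428))
[0.5216453  0.45805338 0.21109258] [[-1.     0.    -0.002]
 [ 0.001  0.983 -0.183]
 [ 0.002 -0.183 -0.983]] 0.07897080823029184
(array([ 5.213e-01,  4.086e-01,  2.237e-01,  1.000e-04, -2.020e-02]), np.float32(-31.394918))
(array([ 0.5317,  0.4027,  0.2271, -0.0316,  0.0393]), np.float32(-16.147541))
```

Request:
drive_tool:
  deltas:
    - {"hand": 0, "offset": [0.8, -3, 0], "angular": [0, 0, 0]}
    - {"hand": 0, "offset": [2.5, -8, 0], "angular": [0, 0, 0]}
    - {"hand": 0, "offset": [4.5, -14, 0], "angular": [0, 0, 0]}
    - {"hand": 0, "offset": [6.5, -20, 0], "angular": [0, 0, 0]}
    - {"hand": 0, "offset": [8.5, -26, 0], "angular": [0, 0, 0]}
    - {"hand": 0, "offset": [10.3, -31, 0], "angular": [0, 0, 0]}
    - {"hand": 0, "offset": [10.9, -33.6, -1], "angular": [0, 0, 0]}
    - {"hand": 0, "offset": [10.9, -33.6, -3], "angular": [0, 0, 0]}

```text
time: 15.78
tool_pos: [0.6318, 0.1201, 0.183]
tcp_rot: [0.007, 3.126, -0.286]
wrist_force: [-0.1, 0.3, -1.9]
width: 0.077
```

Request:
drive_tool:
  deltas:
    - {"hand": 0, "offset": [0, 0, -1], "angular": [0, 0, 0]}
    - {"hand": 0, "offset": [0, 0, -3], "angular": [0, 0, 0]}
    - {"hand": 0, "offset": [0, 0, -3], "angular": [0, 0, 0]}
    - {"hand": 0, "offset": [0, 0, -3], "angular": [0, 0, 0]}
    - {"hand": 0, "offset": [0, 0, -3], "angular": [0, 0, 0]}

```text
time: 16.4
tool_pos: [0.6317, 0.1236, 0.1532]
tcp_rot: [-0.001, 3.127, -0.287]
wrist_force: [-0.4, -0.0, -1.9]
width: 0.073
```

```bash
python3 - <<'E'
from h import *
c=snap('wrist','w10'); e=snap('scene','sc10'); s=bot.read_state(); T=s['tool_pos'];print(T,s['tcp_rot'],s['wrist_force'],s['torque'])
for k in ([c,e],[c]): print(posefit(k,[T[0],T[1]-.05,T[2]+.013,0,0],.046,(.056,.048),None,(.012,.012,.012,.12,.12)))
print('plate',rimfit(c,(.63,.073),.114,(.075,)),rimfit(e,(.63,.073),.114,(.075,)))
E
```

```text
[0.63158356 0.12339275 0.15322767] [-3.56539351e-04  3.12685531e+00 -2.86704586e-01] [ 0.08450748 -0.24440704 -1.18053693] [0.27372024 0.04644993 0.01349044]
(array([ 0.6316,  0.0742,  0.1684,  0.0274, -0.0196]), np.float32(-30.46569))
(array([ 0.6319,  0.074 ,  0.1668, -0.0063, -0.0025]), np.float32(-13.627922))
plate (array([0.631, 0.073]), np.float32(5.717597), np.float32(3.6501777)) (array([0.636, 0.074]), np.float32(9.347339), np.float32(7.714205))
```

Request:
drive_tool:
  deltas:
    - {"hand": 0, "offset": [-0.1, -0.1, -1.5], "angular": [0, 0, 0]}
    - {"hand": 0, "offset": [-0.1, -0.1, -2.6], "angular": [0, 0, 0]}
    - {"hand": 0, "offset": [-0.1, -0.1, -3.0], "angular": [0, 0, 0]}
    - {"hand": 0, "offset": [-0.1, -0.1, -3.0], "angular": [0, 0, 0]}
    - {"hand": 0, "offset": [-0.1, -0.1, -3.0], "angular": [0, 0, 0]}

```text
time: 17.12
tool_pos: [0.6303, 0.122, 0.1226]
tcp_rot: [0.0, 3.128, -0.287]
wrist_force: [0.4, -0.1, -2.3]
width: 0.08
```

Request:
drive_tool:
  deltas:
    - {"hand": 0, "offset": [0, 0, -0.2], "angular": [0, 0, 0]}
    - {"hand": 0, "offset": [0, 0, -0.3], "angular": [0, 0, 0]}
    - {"hand": 0, "offset": [0, 0, -0.3], "angular": [0, 0, 0]}

```text
time: 17.5
tool_pos: [0.6299, 0.122, 0.1193]
tcp_rot: [0.0, -3.128, 0.288]
wrist_force: [-0.6, -0.5, -1.8]
width: 0.078
```

Request:
drive_tool:
  deltas:
    - {"hand": 0, "offset": [0, 0, -0.1], "angular": [0, 0, 0]}
    - {"hand": 0, "offset": [0, 0, -0.2], "angular": [0, 0, 0]}
    - {"hand": 0, "offset": [0, 0, -0.2], "angular": [0, 0, 0]}

```text
time: 17.88
tool_pos: [0.6299, 0.122, 0.1171]
tcp_rot: [0.0, -3.128, 0.288]
wrist_force: [-0.5, -0.4, -2.2]
width: 0.076
```

```bash
python3 - <<'E'
from h import *
c=snap('wrist','w11'); e=snap('scene','sc11'); s=bot.read_state(); T=s['tool_pos'];print(T,s['wrist_force'],s['torque'])
for k in ([c,e],[c],[e]): print(posefit(k,[T[0],T[1]-.05,T[2]+.013,0,0],.046,(.056,.048),None,(.012,.012,.012,.12,.12)))
f=e['frame'][130:230,270:370]
cv2.imwrite('pics/w11b.png',np.hstack([cv2.resize(f,(384,384),interpolation=cv2.INTER_CUBIC),c['frame'][:,60:460]]))
E
```

```text
[0.62995478 0.12199616 0.11724674] [-0.51999964  0.35438622 -2.29645819] [0.21816821 0.0407474  0.03379325]
(array([ 0.6298,  0.0728,  0.1322,  0.0076, -0.0089]), np.float32(-29.966145))
(array([ 0.6305,  0.0718,  0.1293, -0.0302,  0.0022]), np.float32(-13.29406))
(array([0.6198, 0.0816, 0.1201, 0.0532, 0.036 ]), np.float32(-17.33178))
```

Request:
drive_tool:
  deltas:
    - {"hand": 0, "offset": [0, 0, -0.1], "angular": [0, 0, 0]}
    - {"hand": 0, "offset": [0, 0, -0.1], "angular": [0, 0, 0]}

```text
time: 18.23
tool_pos: [0.6303, 0.1222, 0.1167]
tcp_rot: [0.0, 3.128, -0.287]
wrist_force: [-0.5, 0.5, -0.3]
width: 0.077
```

Request:
drive_tool:
  deltas:
    - {"hand": 0, "offset": [0, 0, -0.1], "angular": [0, 0, 0]}
    - {"hand": 0, "offset": [0, 0, -0.1], "angular": [0, 0, 0]}

```text
time: 18.48
tool_pos: [0.6305, 0.1223, 0.1165]
tcp_rot: [0.0, 3.127, -0.287]
wrist_force: [-1.5, 1.1, 4.8]
width: 0.074
```

Request:
drive_tool:
  deltas:
    - {"hand": 0.12, "offset": [0, 0, 0], "angular": [0, 0, 0]}
    - {"hand": 0.2, "offset": [0, 0, 0], "angular": [0, 0, 0]}
    - {"hand": 0.3, "offset": [0, 0, 0], "angular": [0, 0, 0]}
    - {"hand": 0.3, "offset": [0, 0, 0], "angular": [0, 0, 0]}
    - {"hand": 0.3, "offset": [0, 0.2, 1], "angular": [0, 0, 0]}
    - {"hand": 0.3, "offset": [0, 0.7, 4], "angular": [0, 0, 0]}
    - {"hand": 0.3, "offset": [0, 1.5, 9], "angular": [0, 0, 0]}
    - {"hand": 0.6, "offset": [0, -3, 14], "angular": [5, 0, 0]}
  force: 30

```text
time: 19.48
tool_pos: [0.6302, 0.1004, 0.2532]
tcp_rot: [-0.012, 3.137, -0.144]
wrist_force: [0.9, -0.6, -0.2]
width: 0.5
```

Request:
drive_tool:
  deltas:
    - {"hand": 1, "offset": [0, -2, 0], "angular": [5.5, 0, 0]}
    - {"hand": 1, "offset": [-0.5, -2, 2], "angular": [5.5, 0, 0]}
    - {"hand": 1, "offset": [-0.5, -2, 2], "angular": [5.5, 0, 0]}

```text
time: 19.85
tool_pos: [0.6259, 0.0757, 0.2745]
tcp_rot: [0.001, 3.137, 0.001]
wrist_force: [0.5, 0.3, -0.6]
width: 0.999
```

```bash
python3 - <<'E'
from h import *
c=snap('wrist','w12'); e=snap('scene','sc12');d=snap('side','sd12'); s=bot.read_state(); T=s['tool_pos'];print(T,s['tcp_rot'],s['width'])
for k in ([c,e,d],[c],[c,e],[e,d]): print('bowl',posefit(k,[.63,.073,.132,0,0],.046,(.056,.048),None,(.012,.012,.01,.12,.12)))
for k in (c,e,d): print('plate',rimfit(k,(.63,.073),.114,(.075,.067)),'bowl',rimfit(k,(.63,.073),.132,(.056,.048)))
E
```

```text
[0.62467733 0.07652292 0.2711175 ] [ 2.62978956e-03 -3.14073099e+00  1.46925395e-05] 1.0015004901334608
bowl (array([0.6307, 0.0741, 0.1316, 0.0203, 0.0698]), np.float32(-51.646748))
bowl (array([0.6307, 0.0744, 0.1314, 0.0152, 0.0489]), np.float32(-18.92206))
bowl (array([0.6308, 0.0742, 0.1317, 0.0159, 0.0642]), np.float32(-37.168976))
bowl (array([0.6304, 0.0739, 0.1315, 0.003 , 0.0746]), np.float32(-32.839645))
plate (array([0.63 , 0.075]), np.float32(17.51356), np.float32(10.792722)) bowl (array([0.63 , 0.075]), np.float32(20.767569), np.float32(12.649233))
plate (array([0.628, 0.075]), np.float32(21.425247), np.float32(17.66575)) bowl (array([0.629, 0.075]), np.float32(21.736786), np.float32(17.811998))
plate (array([0.629, 0.07 ]), np.float32(14.98486), np.float32(13.293339)) bowl (array([0.63 , 0.074]), np.float32(15.830521), np.float32(13.962196))
```

The bowl sits within about 1 mm of the plate cover's axis, with its rim at 0.1316 m (0.132 expected). Now the cup cover.

Request:
drive_tool:
  deltas:
    - {"hand": 1, "offset": [-1, -5, 0], "angular": [0, 0, 0]}
    - {"hand": 1, "offset": [-2.2, -11, 0], "angular": [0, 0, 0]}
    - {"hand": 1, "offset": [-3.5, -17, 0], "angular": [0, 0, 0]}
    - {"hand": 1, "offset": [-5, -23, 0], "angular": [0, 0, 0]}
    - {"hand": 1, "offset": [-6.5, -29, 0], "angular": [0, 0, 0]}
    - {"hand": 1, "offset": [-8, -35, -1], "angular": [0, 0, 0]}
    - {"hand": 1, "offset": [-9, -41, -3], "angular": [0, 0, 0]}
    - {"hand": 1, "offset": [-9.5, -44.6, -4], "angular": [0, 0, 0]}

```text
time: 21.0
tool_pos: [0.5291, -0.3718, 0.2291]
tcp_rot: [-0.0, -3.139, -0.003]
wrist_force: [-0.0, 0.7, 0.3]
width: 0.998
```

Request:
drive_tool:
  deltas:
    - {"hand": 1, "offset": [0, 0, 0], "angular": [0, 0, 0]}
    - {"hand": 1, "offset": [0, 0, 0], "angular": [0, 0, 0]}

```text
time: 21.25
tool_pos: [0.5304, -0.3695, 0.2307]
tcp_rot: [0.001, -3.14, -0.003]
wrist_force: [-0.2, -0.3, 0.1]
width: 0.997
```

```bash
python3 - <<'E'
from h import *
c=snap('wrist','w13'); s=bot.read_state(); print(s['tool_pos'],s['tcp_rot'],s['q'])
print('cup',rimfit(c,(.53,-.37),.062,(.039,.031)), posefit([c],[.53,-.37,.062,0,0],.056,(.039,.031),None,(.012,.012,.006,.12,.12)))
print('cup old',rimfit(load('w1'),(.53,-.37),.062,(.039,.031)),rimfit(load('sd12'),(.53,-.37),.062,(.039,.031)))
w=load('w5');print('plate tilt ref',posefit([w],[.63,.073,.114,0,0],.03,(.075,.067),None,(.012,.012,.006,.12,.12)))
w=load('w6');print('bowl tilt ref',posefit([w],[.524,.406,.052,0,0],.03,(.056,.048),None,(.012,.012,.006,.12,.12)))
E
```

```text
[ 0.53067982 -0.36928696  0.23139123] [ 2.58452529e-03 -3.14118498e+00 -1.44947615e-03] [-6.46739708e-01  2.11189289e-01  1.66826359e+00  5.15178475e-04
  1.26302056e+00 -2.21933789e+00]
cup (array([ 0.529, -0.374]), np.float32(17.773136), np.float32(9.215305)) (array([ 0.5284, -0.3737,  0.0618,  0.0133, -0.0315]), np.float64(-15.9095458984375))
cup old (array([ 0.529, -0.373]), np.float32(20.768162), np.float32(12.647863)) (array([ 0.527, -0.374]), np.float32(18.661045), np.float32(14.203453))
plate tilt ref (array([ 0.6298,  0.0736,  0.1136, -0.0228, -0.0215]), np.float32(-15.454139))
bowl tilt ref (array([ 0.5241,  0.4065,  0.0513, -0.0149, -0.0505]), np.float64(-16.639617919921875))
```

Request:
drive_tool:
  deltas:
    - {"hand": 0.42, "offset": [-0.2, 2, -5], "angular": [0, 0, 0]}
    - {"hand": 0.42, "offset": [-0.2, 3.1, -9], "angular": [0, 0, 0]}
    - {"hand": 0.42, "offset": [-0.2, 3.1, -12], "angular": [0, 0, 0]}
    - {"hand": 0.42, "offset": [-0.2, 3.1, -12], "angular": [0, 0, 0]}
    - {"hand": 0.42, "offset": [-0.2, 3.1, -12], "angular": [0, 0, 0]}

```text
time: 21.92
tool_pos: [0.5294, -0.3396, 0.1136]
tcp_rot: [-0.002, 3.139, -0.002]
wrist_force: [0.4, -0.3, 0.6]
width: 0.42
```

```bash
python3 - <<'E'
from h import *
s=bot.read_state(); print(s['tool_pos'],s['width'])
c=[load(x) for x in('w12','sc12','sd12')]
print('plate tilt',posefit(c,[.63,.073,.114,0,0],.03,(.075,.067),None,(.012,.012,.006,.12,.12)))
c0=[load(x) for x in('scene0','side0')]
print('bowl tilt ref',posefit(c0,[.524,.406,.052,0,0],.03,(.056,.048),None,(.012,.012,.006,.12,.12)))
print('bowl e',[posefit([x],[.63,.073,.132,0,0],.03,(.056,.048),None,(.006,.006,.003,.12,.12)) for x in c])
E
```

```text
[ 0.52943331 -0.3395794   0.11358541] 0.419783222026081
plate tilt (array([0.6222, 0.0747, 0.1091, 0.0581, 0.0583]), np.float32(-46.52308))
bowl tilt ref (array([ 0.5281,  0.4049,  0.0496,  0.0353, -0.0129]), np.float32(-39.186577))
bowl e [(array([ 0.6307,  0.0748,  0.1304, -0.0177,  0.0267]), np.float32(-18.886154)), (array([0.6296, 0.0743, 0.1292, 0.0288, 0.0729]), np.float64(-18.50851058959961)), (array([ 0.6351,  0.0762,  0.1336, -0.0112,  0.116 ]), np.float32(-14.784754))]
```

Request:
drive_tool:
  deltas:
    - {"hand": 0.42, "offset": [-0.05, 0.1, -3.5], "angular": [0, 0, 0]}
    - {"hand": 0.42, "offset": [-0.05, 0.1, -6.7], "angular": [0, 0, 0]}
    - {"hand": 0.42, "offset": [-0.05, 0.1, -6.7], "angular": [0, 0, 0]}
    - {"hand": 0, "offset": [-0.05, 0.1, -6.7], "angular": [0, 0, 0]}
    - {"hand": 0, "offset": [-0.05, 0.1, -6.7], "angular": [0, 0, 0]}
    - {"hand": 0, "offset": [-0.05, 0.1, -6.7], "angular": [0, 0, 0]}
    - {"hand": 0, "offset": [-0.05, 0.1, -6.7], "angular": [0, 0, 0]}
  force: 70

```text
time: 22.8
tool_pos: [0.5295, -0.3407, 0.0483]
tcp_rot: [-0.0, 3.137, -0.006]
wrist_force: [-0.7, -0.3, 5.9]
width: 0.091
```

Request:
drive_tool:
  deltas:
    - {"hand": 0, "offset": [0, 0, 2], "angular": [0, 0, 0]}
    - {"hand": 0, "offset": [0, 0, 6], "angular": [0, 0, 0]}
    - {"hand": 0, "offset": [0, 0, 12], "angular": [0, 0, 0]}
    - {"hand": 0, "offset": [0, 0, 17], "angular": [0, 0, 0]}
    - {"hand": 0, "offset": [0, 0, 17], "angular": [0, 0, 0]}
    - {"hand": 0, "offset": [0, 0, 17], "angular": [0, 0, 0]}

```text
time: 23.55
tool_pos: [0.5273, -0.3385, 0.2155]
tcp_rot: [-0.0, 3.141, -0.0]
wrist_force: [-0.9, -0.1, -1.3]
width: 0.086
```

```bash
python3 - <<'E'
from h import *
c=snap('wrist','w14'); e=snap('scene','sc14'); d=snap('side','sd14'); s=bot.read_state(); T=s['tool_pos'];print(T,s['tcp_rot'],s['width'],s['wrist_force'])
for k in ([c],[c,e],[c,e,d]): print(posefit(k,[T[0],T[1]-.035,T[2]+.014,.08,0],.056,(.039,.031),None,(.01,.01,.014,.25,.12)))
E
```

```text
[ 0.52620658 -0.33789213  0.21249452] [-4.67714796e-05 -3.13823142e+00 -3.77465849e-03] 0.08959787826193025 [ 0.67126288  0.38490209 -1.70602431]
(array([ 0.5278, -0.3732,  0.2267,  0.0943, -0.0072]), np.float32(-13.148142))
(array([ 0.5272, -0.3723,  0.2286,  0.1098,  0.0363]), np.float32(-29.9119))
(array([ 0.5191, -0.374 ,  0.2256,  0.1331, -0.0801]), np.float32(-40.543312))
```

Request:
drive_tool:
  deltas:
    - {"hand": 0, "offset": [0.5, 2, 2], "angular": [-2.5, 0, 0]}
    - {"hand": 0, "offset": [1.7, 7, 3], "angular": [-5.5, 0, 0]}
    - {"hand": 0, "offset": [3.1, 13, 3], "angular": [-5.5, 0, 0]}
    - {"hand": 0, "offset": [4.5, 19, 3], "angular": [-5.5, 0, 0]}
    - {"hand": 0, "offset": [5.9, 25, 3], "angular": [-5.5, 0, 0]}
    - {"hand": 0, "offset": [7.3, 31, 3], "angular": [-5.5, 0, 0]}
    - {"hand": 0, "offset": [8.6, 37, 3], "angular": [-5.5, 0, 0]}
    - {"hand": 0, "offset": [9.8, 42, 2], "angular": [-5.5, 0, 0]}

```text
time: 24.7
tool_pos: [0.6254, 0.0837, 0.2336]
tcp_rot: [0.002, -3.137, 0.151]
wrist_force: [1.3, 0.2, -0.5]
width: 0.086
```

Request:
drive_tool:
  deltas:
    - {"hand": 0, "offset": [0.5, 2.7, -1], "angular": [0, 0, 0]}
    - {"hand": 0, "offset": [0.5, 2.7, -3], "angular": [0, 0, 0]}
    - {"hand": 0, "offset": [0.5, 2.7, -4], "angular": [0, 0, 0]}
    - {"hand": 0, "offset": [0.5, 2.7, -4], "angular": [0, 0, 0]}
    - {"hand": 0, "offset": [0.5, 2.7, -4], "angular": [0, 0, 0]}

```text
time: 25.32
tool_pos: [0.6307, 0.1071, 0.1952]
tcp_rot: [0.002, 3.138, -0.151]
wrist_force: [0.3, 0.4, -0.4]
width: 0.089
```

```bash
python3 - <<'E'
from h import *
c=snap('wrist','w15'); e=snap('scene','sc15'); s=bot.read_state(); T=s['tool_pos'];print(T,s['tcp_rot'],s['width'],s['wrist_force'])
for k in ([c],[c,e]): print(posefit(k,[T[0],T[1]-.035,T[2]+.014,0,0],.056,(.039,.031),None,(.01,.01,.014,.15,.12)))
print('bowl',[rimfit(k,(.63,.074),.132,(.056,.048)) for k in (c,e)])
E
```

```text
[0.63110614 0.10747492 0.19584318] [ 1.91616747e-03  3.13627894e+00 -1.50264471e-01] 0.08492899827401126 [-1.21390949  0.31039134 -0.96329932]
(array([ 0.6312,  0.0735,  0.2093, -0.0151, -0.0135]), np.float32(-12.565733))
(array([ 0.6305,  0.0748,  0.2137,  0.0398, -0.0857]), np.float32(-28.742176))
bowl [(array([0.631, 0.075]), np.float32(11.863976), np.float32(8.684851)), (array([0.63 , 0.075]), np.float32(18.494976), np.float32(14.977906))]
```

Request:
drive_tool:
  deltas:
    - {"hand": 0, "offset": [0, 0.1, -2], "angular": [0, 0, 0]}
    - {"hand": 0, "offset": [0, 0.1, -4], "angular": [0, 0, 0]}
    - {"hand": 0, "offset": [0, 0.1, -5.2], "angular": [0, 0, 0]}
    - {"hand": 0, "offset": [0, 0.1, -5.2], "angular": [0, 0, 0]}
    - {"hand": 0, "offset": [0, 0.1, -5.2], "angular": [0, 0, 0]}
    - {"hand": 0, "offset": [0, 0.1, -5.4], "angular": [0, 0, 0]}
    - {"hand": 0, "offset": [0, 0.1, -5.4], "angular": [0, 0, 0]}

```text
time: 26.3
tool_pos: [0.6308, 0.1093, 0.1413]
tcp_rot: [0.0, 3.137, -0.15]
wrist_force: [-0.6, 0.3, -0.7]
width: 0.087
```

Request:
drive_tool:
  deltas:
    - {"hand": 0, "offset": [0, 0, -0.2], "angular": [0, 0, 0]}
    - {"hand": 0, "offset": [0, 0, -0.3], "angular": [0, 0, 0]}
    - {"hand": 0, "offset": [0, 0, -0.3], "angular": [0, 0, 0]}

```text
time: 26.68
tool_pos: [0.6304, 0.1092, 0.1376]
tcp_rot: [-0.0, -3.138, 0.151]
wrist_force: [0.8, -0.6, -1.3]
width: 0.088
```

Request:
drive_tool:
  deltas:
    - {"hand": 0, "offset": [0, 0, -0.1], "angular": [0, 0, 0]}
    - {"hand": 0, "offset": [0, 0, -0.2], "angular": [0, 0, 0]}
    - {"hand": 0, "offset": [0, 0, -0.2], "angular": [0, 0, 0]}

```text
time: 27.05
tool_pos: [0.6304, 0.1092, 0.1356]
tcp_rot: [-0.0, -3.138, 0.151]
wrist_force: [0.2, 0.5, -0.8]
width: 0.088
```

Request:
drive_tool:
  deltas:
    - {"hand": 0, "offset": [0, 0, -0.1], "angular": [0, 0, 0]}
    - {"hand": 0, "offset": [0, 0, -0.1], "angular": [0, 0, 0]}
    - {"hand": 0, "offset": [0, 0, -0.1], "angular": [0, 0, 0]}

```text
time: 27.42
tool_pos: [0.6305, 0.1092, 0.1347]
tcp_rot: [-0.0, -3.138, 0.151]
wrist_force: [0.3, -0.7, -2.1]
width: 0.09
```

Request:
drive_tool:
  deltas:
    - {"hand": 0, "offset": [0, 0, -0.1], "angular": [0, 0, 0]}
    - {"hand": 0, "offset": [0, 0, -0.1], "angular": [0, 0, 0]}
    - {"hand": 0, "offset": [0, 0, -0.1], "angular": [0, 0, 0]}

```text
time: 27.8
tool_pos: [0.6305, 0.1092, 0.1337]
tcp_rot: [0.0, -3.138, 0.151]
wrist_force: [-0.1, -0.1, -1.6]
width: 0.087
```

Request:
drive_tool:
  deltas:
    - {"hand": 0, "offset": [0, 0, -0.1], "angular": [0, 0, 0]}
    - {"hand": 0, "offset": [0, 0, -0.1], "angular": [0, 0, 0]}
    - {"hand": 0, "offset": [0, 0, -0.1], "angular": [0, 0, 0]}

```text
time: 28.18
tool_pos: [0.6307, 0.1093, 0.1332]
tcp_rot: [0.0, 3.137, -0.15]
wrist_force: [-1.2, 0.0, 1.3]
width: 0.089
```

Request:
drive_tool:
  deltas:
    - {"hand": 0, "offset": [0, 0, -0.1], "angular": [0, 0, 0]}
    - {"hand": 0, "offset": [0, 0, -0.1], "angular": [0, 0, 0]}
    - {"hand": 0, "offset": [0, 0, -0.1], "angular": [0, 0, 0]}

```text
time: 28.55
tool_pos: [0.6309, 0.1096, 0.133]
tcp_rot: [0.0, 3.137, -0.15]
wrist_force: [-2.1, 0.7, 6.2]
width: 0.093
```

Contact. I'll release and back off, then check.

Request:
drive_tool:
  deltas:
    - {"hand": 0.13, "offset": [0, 0, 0], "angular": [0, 0, 0]}
    - {"hand": 0.2, "offset": [0, 0, 0], "angular": [0, 0, 0]}
    - {"hand": 0.28, "offset": [0, 0, 0], "angular": [0, 0, 0]}
    - {"hand": 0.28, "offset": [0, 0, 0], "angular": [0, 0, 0]}
    - {"hand": 0.28, "offset": [0, 0.1, 1], "angular": [0, 0, 0]}
    - {"hand": 0.28, "offset": [0, 0.4, 4], "angular": [0, 0, 0]}
    - {"hand": 0.28, "offset": [0, 0.9, 9], "angular": [0, 0, 0]}
    - {"hand": 0.6, "offset": [0, -2, 13], "angular": [5.5, 0, 0]}
  force: 30

```text
time: 29.55
tool_pos: [0.6309, 0.0933, 0.2642]
tcp_rot: [-0.01, 3.14, 0.006]
wrist_force: [1.2, -1.2, 0.1]
width: 0.479
```

Request:
drive_tool:
  deltas:
    - {"hand": 1, "offset": [-0.5, -2, 1], "angular": [0, 0, 0]}
    - {"hand": 1, "offset": [-0.5, -2, 1], "angular": [0, 0, 0]}
    - {"hand": 1, "offset": [-0.5, -2, 1], "angular": [0, 0, 0]}

```text
time: 29.92
tool_pos: [0.6244, 0.0696, 0.2699]
tcp_rot: [-0.0, -3.139, -0.0]
wrist_force: [-0.5, 0.1, -0.4]
width: 1.003
```

```bash
python3 - <<'E'
from h import *
c=snap('wrist','w16'); e=snap('scene','sc16');d=snap('side','sd16'); s=bot.read_state(); T=s['tool_pos'];print(T,s['tcp_rot'],s['width'])
print('cup',posefit([c],[.63,.074,.148,0,0],.046,(.039,.031),None,(.012,.012,.01,.12,.12)))
print('bowl',posefit([c],[.63,.074,.132,0,0],.046,(.056,.048),None,(.012,.012,.01,.12,.12)))
for k in (c,e,d): print('plate',rimfit(k,(.63,.073),.114,(.075,.067))[0],'bowl',rimfit(k,(.63,.073),.132,(.056,.048))[0],'cup',rimfit(k,(.63,.073),.148,(.039,.031))[0])
g=lambda n:cv2.cvtColor(load(n)['frame'],cv2.COLOR_BGR2GRAY).astype(float)
# knobs unchanged, pan unmoved: local difference; knob_left pointer (white pixels on dark bar)
for n,p,z in [('pan',(.643,-.133),.138)]: print(n,rimfit(load('side0'),p,z,(.062,))[0],rimfit(d,p,z,(.062,))[0])
from h import load
for n,X in [('knobL',(.482,.058,.1)),('knobR',(.502,-.149,.1))]:
    u,v=proj(d,X).astype(int); a,b=load('sd4')['frame'],d['frame']; print(n,np.abs(a[v-8:v+9,u-8:u+9].astype(int)-b[v-8:v+9,u-8:u+9]).mean())
E
```

```text
[0.62461663 0.07006495 0.26972825] [ 1.60375851e-03 -3.13835194e+00  1.58626250e-04] 0.9978270106728745
cup (array([0.6317, 0.0774, 0.1458, 0.0026, 0.0263]), np.float32(-19.261818))
bowl (array([ 0.6315,  0.0774,  0.1295,  0.0303, -0.1012]), np.float32(-17.9469))
plate [0.63  0.075] bowl [0.632 0.078] cup [0.631 0.077]
plate [0.628 0.075] bowl [0.63  0.078] cup [0.63  0.078]
plate [0.629 0.071] bowl [0.633 0.078] cup [0.626 0.079]
pan [ 0.642 -0.135] [ 0.643 -0.136]
knobL 7.612456747404845
knobR 2.083044982698962
```

The cup is centred in the bowl, but the bowl has moved about 3–4 mm towards +y, probably because the opening outer finger brushed its rim. I'll nudge it back with closed fingers, touching only the bowl's upper wall.

Request:
drive_tool:
  deltas:
    - {"hand": 0, "offset": [0.4, 4.5, 0], "angular": [0, 0, 0]}
    - {"hand": 0, "offset": [0.8, 9.3, -2], "angular": [0, 0, 0]}
    - {"hand": 0, "offset": [0.8, 9.3, -6], "angular": [0, 0, 0]}
    - {"hand": 0, "offset": [0.8, 9.3, -10], "angular": [0, 0, 0]}
    - {"hand": 0, "offset": [0.8, 9.3, -13], "angular": [0, 0, 0]}
    - {"hand": 0, "offset": [0.8, 9.3, -14.7], "angular": [0, 0, 0]}
    - {"hand": 0, "offset": [0.8, 9.3, -14.7], "angular": [0, 0, 0]}
    - {"hand": 0, "offset": [0.8, 9.3, -14.7], "angular": [0, 0, 0]}

```text
time: 31.08
tool_pos: [0.6345, 0.1626, 0.1262]
tcp_rot: [-0.0, 3.139, 0.001]
wrist_force: [0.7, 0.3, -0.4]
width: 0.0
```

```bash
cat > chk.py <<'E'
from h import *
import sys
n=sys.argv[1]; c=snap('wrist',n); e=snap('scene',n+'e'); s=bot.read_state(); print(s['tool_pos'],s['width'],s['wrist_force'])
for k in (c,e): print('plate',rimfit(k,(.63,.073),.114,(.075,.067),.008)[0],'bowl',rimfit(k,(.63,.075),.132,(.056,.048),.008,.0005)[0],'cup',rimfit(k,(.63,.075),.148,(.039,.031),.008,.0005)[0])
E
python3 chk.py n1
```

```text
[0.63488049 0.16247029 0.12678327] -0.0025885671676797203 [-0.19847987  0.66640462 -0.22458016]
plate [0.629 0.074] bowl [0.6315 0.078 ] cup [0.631  0.0775]
plate [0.629 0.076] bowl [0.6305 0.079 ] cup [0.631  0.0795]
```

Request:
drive_tool:
  deltas:
    - {"hand": 0, "offset": [0, 0, -0.4], "angular": [0, 0, 0]}
    - {"hand": 0, "offset": [0, -0.4, -0.4], "angular": [0, 0, 0]}
    - {"hand": 0, "offset": [0, -0.8, -0.4], "angular": [0, 0, 0]}
    - {"hand": 0, "offset": [0, -1.2, -0.4], "angular": [0, 0, 0]}
    - {"hand": 0, "offset": [0, -1.2, -0.4], "angular": [0, 0, 0]}

```text
time: 31.8
tool_pos: [0.6335, 0.1497, 0.1208]
tcp_rot: [0.001, 3.142, -0.0]
wrist_force: [0.6, 0.1, 0.2]
width: -0.004
```

```bash
python3 chk.py n2
```

```text
[0.6335124  0.15007308 0.12074573] -0.0027798741853696514 [ 0.21752923  0.52831493 -0.08007125]
plate [0.63  0.075] bowl [0.631 0.078] cup [0.631  0.0775]
plate [0.623 0.081] bowl [0.63  0.079] cup [0.6305 0.079 ]
```

Not touching yet; approach in small steps.

Request:
drive_tool:
  deltas:
    - {"hand": 0, "offset": [0, -0.1, 0], "angular": [0, 0, 0]}
    - {"hand": 0, "offset": [0, -0.2, 0], "angular": [0, 0, 0]}
    - {"hand": 0, "offset": [0, -0.3, 0], "angular": [0, 0, 0]}
    - {"hand": 0, "offset": [0, -0.4, 0], "angular": [0, 0, 0]}
    - {"hand": 0, "offset": [0, -0.4, 0], "angular": [0, 0, 0]}

```text
time: 32.52
tool_pos: [0.6336, 0.1464, 0.1208]
tcp_rot: [-0.0, 3.141, 0.001]
wrist_force: [0.3, 2.2, -0.1]
width: -0.002
```

```bash
python3 chk.py n3
```

```text
[0.63352247 0.14641684 0.12079856] 0.0023174284918145802 [-0.07871252  1.79216487  0.14966856]
plate [0.63  0.075] bowl [0.6315 0.0765] cup [0.6315 0.0765]
plate [0.623 0.081] bowl [0.63  0.078] cup [0.631  0.0775]
```

Request:
drive_tool:
  deltas:
    - {"hand": 0, "offset": [0, -0.1, 0], "angular": [0, 0, 0]}
    - {"hand": 0, "offset": [0, -0.15, 0], "angular": [0, 0, 0]}
    - {"hand": 0, "offset": [0, -0.2, 0], "angular": [0, 0, 0]}
    - {"hand": 0, "offset": [0, -0.2, 0], "angular": [0, 0, 0]}

```text
time: 33.12
tool_pos: [0.6335, 0.1441, 0.1207]
tcp_rot: [-0.0, -3.142, 0.0]
wrist_force: [-0.3, 1.9, -0.0]
width: -0.001
```

```bash
python3 chk.py n4
```

```text
[0.63348328 0.14409696 0.12071142] -0.0013416433539191568 [0.75528368 2.05004966 0.93150246]
plate [0.63  0.075] bowl [0.6315 0.0745] cup [0.6315 0.074 ]
plate [0.628 0.076] bowl [0.63  0.076] cup [0.631  0.0755]
```

Request:
drive_tool:
  deltas:
    - {"hand": 0, "offset": [0, 1.5, 0], "angular": [0, 0, 0]}
    - {"hand": 0, "offset": [0, 2, 4], "angular": [0, 0, 0]}
    - {"hand": 0, "offset": [0, 2, 10], "angular": [0, 0, 0]}
    - {"hand": 0.5, "offset": [-0.5, -3, 14], "angular": [0, 0, 0]}
    - {"hand": 1, "offset": [-0.9, -7.3, 15], "angular": [0, 0, 0]}
    - {"hand": 1, "offset": [-0.9, -7.3, 15], "angular": [0, 0, 0]}
    - {"hand": 1, "offset": [-0.9, -7.3, 15], "angular": [0, 0, 0]}

```text
time: 34.1
tool_pos: [0.6243, 0.0718, 0.2703]
tcp_rot: [-0.001, -3.141, -0.001]
wrist_force: [-0.3, 0.4, -0.3]
width: 0.846
```

```bash
python3 chk.py n5; python3 - <<'E'
from h import *
c=load('n5'); w=load('w5')
# knob check: correlate knob patch with the seen one (w5, both right), same view
for n,X in [('knobL',(.482,.058,.1)),('knobR',(.502,-.149,.1))]:
    for cc in (w,c): print(n,proj(cc,X))
    u,v=proj(w,X).astype(int);u2,v2=proj(c,X).astype(int)
    a=w['frame'][max(0,v-18):v+19,max(0,u-18):u+19]; b=c['frame'][max(0,v2-26):v2+27,max(0,u2-26):u2+27]
    if min(a.shape[:2])>10: print(cv2.minMaxLoc(cv2.matchTemplate(b,a,cv2.TM_CCOEFF_NORMED))[1])
# white pointer pixels of left knob -> world at bar top
f=c['frame'].min(2); u,v=proj(c,(.482,.058,.109)); yy,xx=np.mgrid[0:384,0:512]; 
m=(f>150)&(np.hypot(xx-u,yy-v)<18)
P=np.array([ray(c,x,y,.109)[:2] for y,x in zip(*np.nonzero(m))])
if len(P): k=P.mean(0); print(len(P),k,np.degrees(np.arctan2(*(k-[.482,.058])[::-1])),'deg; low expects ~27')
E
```

```text
[0.62402062 0.07232239 0.26954374] 0.9944277642263157 [-0.05574022  0.60463443  0.10098188]
plate [0.63  0.075] bowl [0.6305 0.074 ] cup [0.631 0.074]
plate [0.628 0.075] bowl [0.6295 0.075 ] cup [0.6305 0.0745]
knobL [240.18274117  27.66811145]
knobL [241.96607951  27.0334685 ]
0.9652794003486633
knobR [26.31418392 50.70664439]
knobR [28.02152492 50.33548243]
0.9850942492485046
```

```bash
python3 -c "
from workcell import bot
print(bot.finish_job())"
```

```text
the job is handed in; nothing more can be done
None
```

The job is handed in at about 34 s of the 72 s allowed. Both selectors are set and the covers are nested in the plate cover, bowl cover first, then cup cover.

**What I did:**
- **Selectors:** I turned the right selector (under the saucepan) from two dots to off, then the left one (under the plate cover) from high to low.
- **Bowl cover:** it hung tilted about 10° in the grip. I levelled it with the wrist before setting it down to light contact.
- **Cup cover:** I levelled it and set it down the same way. Letting go of it shifted the bowl cover about 3–4 mm, so I pushed the bowl back with closed fingers at about 2 N.

**Last checks:**
- **Centring:** the rims of all three covers agree to within 1–2.5 mm. In the wrist view the plate cover is at (0.630, 0.075), the bowl at (0.6305, 0.074) and the cup at (0.631, 0.074).
- **Selectors:** both still match the picture in which I read them as low and off.
- **Saucepan:** it was unmoved to about 1 mm when I compared it before the final nudge.

**What is less certain:**
- **Level:** my tilt fits scattered by 0.05 rad or more even on covers resting flat, so they do not prove the covers sit level. Before the nudge, the rim heights agreed with seated covers to about 2–3 mm; I did not measure them again after it.
- **Calibration:** the side camera disagreed with the other views by a few millimetres.
- **Pictures:** I had used all 12 viewings by then, so everything after lifting the bowl was checked by measurement only.

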